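# Tip a medicine carton into the document camera's frame and photograph its label

## Robot

A 7-joint arm with a two-finger parallel gripper is mounted at the origin on the work surface. World frame = base frame: x ahead of the robot, y to its left, z up, the work surface at z = 0. Lengths are in m, angles in degrees, forces in N, time in s.
With the tool pointing down it reaches from about 0.425 to 0.875 m from the base axis. Payload 4.7 kg.
Tool frame: the origin (TCP) lies between the finger pads; the fingertips stand 8 mm ahead of it and the grasp point (between the pads) lies 11 mm behind it; y points along the fingers, x is the direction in which the jaws open and shut, and the axes are right-handed (so a half turn about y gives the same grasp; the last joint's range is limited). The gripper opens to 87 mm and grips with 3 to 60 N. Pads are 19 mm wide; open, the fingers measure 117 mm over their backs; the gripper's body (75 mm by 190 mm) begins 51 mm behind the grasp point.
Start: joints at [-67.03, 18.392, -4.016, 83.108, 1.295, 78.541, -3.26], TCP at [0.245, 0.602, 0.231] pointing down, gripper open.
Joint ranges: [-163.93, 163.93], [-17.29, 119.83], [-79.2, 71.16], [3.27, 140.29], [-89.18, 269.18], [5.43, 117.66], [-154.24, 154.24]. Speed limits (degrees/s): [147.25, 147.25, 180, 180, 180, 180, 180].

## Interface

Orientations are given as [roll, pitch, yaw] about the fixed x, y, z axes, in that order (R = Rz(yaw) Ry(pitch) Rx(roll)).
In Python, from workcell import r gives the robot as it stands.
- The arm moves only by the shell command python3 -m inch 'ROWS'. ROWS is JSON, one flat list of numbers, 5 for each row, row after row: the shift along the tool's x, y, z in units of 40 mm (1.0 is 40 mm), then the turn about the tool's y in units of 6 degrees (1.0 is 6 degrees), then the opening, from 0 (shut) to 1 (fully open). A call has 1 to 5 rows; each row shifts and turns the pose as measured when the row begins, along the tool's axes as they then stand; what a row does not reach is not made up. A row lasts 1/10 s, in which the tool goes at most 50 mm and 8.59 degrees, less where a joint would pass 70% of its speed; a pose out of reach is approached as far as the arm can. A call is refused whole if a number of a shift passes 1 or a number of a turn 1, either way. A call with a gripper value outside its range is refused whole. The fingers move at their own pace and stop on an object; the grip force is fixed at half the most. Time passes only in rows, so rows that do not move let the fingers close. It gives the time, the measured TCP pose, the force and the opening at its end, in the units of the state.
- r.state(): the state, without advancing time (a new reading comes with each control period).
- r.capture(name): name is "scene" or "top"; returns the picture (384x512x3 uint8, red, green, blue); there is no depth.
- r.camera_params(name): a dict with "vfov" (degrees; the focal length in pixels is half the picture's height over the tangent of half this angle, whatever the lens; pixels are square), "cx", "cy" (the principal point, pixels), "k1" (the pictures are not rectified: a ray, as slopes to the right and down, at radius r is drawn at 1 + k1 r^2 times it, then the intrinsics apply), "cam_to_world" (4x4, takes a point from camera to world coordinates). Camera axes: x right, y up, looking along -z (the intrinsics and any distortion apply to the point x, -y, -z); pixel columns grow to the right and rows downward; lengths in m; the calibration is good to about 2 mm. A picture is of the moment at which its call begins. camera_params takes no time and is no camera call.
- r.finish_job(): hands the job in, once; it reports no verdict.
Trained networks look in the newest picture that a camera, given by its name, has taken for a name from the list of things; names that differ only in an ending like _2 or _b are one class to them, and where a whole thing is asked for, a point or a joint stands for the part that bears it (a point fixed in the world has none). Each returns a list of dicts, best first, with "confidence" (0 to 1); they miss things now and then, are a little off and sometimes report something else, mostly with a low value. They report only what shows in the picture. A call takes as long as a camera call. They do not tell look-alikes from the thing itself.
- r.recognise(camera, thing): "position" ([column, row] in pixels, amid what is visible of it).
The state is a dict: "time": time; "joint_positions": joint angles; "joint_vel": joint speeds; "effort": joint torques, N m; "tcp_pos": TCP position; "tcp_rot": TCP orientation; "wrist_force": force on the tool from outside, world axes, zero at the start; "torque": the same for the moment, N m; "width": finger opening in m.
Only numpy, scipy, OpenCV 4.12 (cv2) and the standard library are available. Lean on these libraries where they do the work, as an engineer would, in place of code of your own. Each camera call takes 0.05 s, during which the arm holds its last target. There are 200 camera calls.

## Task

Tip the standing green-banded medicine carton over by pushing it near its top with the fingertips, so that it falls away from its label side and lies flat, label up, wholly inside the half of the white printed frame that it stands at; then press the document camera's red shutter button right down to photograph the label, and let it spring back. Only push and press: do not take the carton between the fingers or lift it, and leave the orange-banded carton standing and everything else where it is.

Things in the scene. Friction and masses are not known exactly. Their poses are not given: they have to be found in the camera images.
- green_carton: White medicine carton with a green band and top, 50 mm thick (x), 85 wide (y), 140 tall (z), 0.15 to 0.31 kg, upright on the mat. Origin: centre of its underside. The -x face has the cream label and faces the robot; it tips over the foot edge of its +x face. That edge starts about 5 to 30 mm inside the frame's near line: tipped where it stands, it lands inside. Friction 0.5 to 0.7: a low push slides it.
- green_carton_foot_left (a point): Corner of the green carton's +x face (which ends up underneath) at its foot, on its +y side.
- green_carton_foot_right (a point): The same, on its -y side.
- green_carton_top_left (a point): Corner of the green carton's +x face at its top, on its +y side, 140 mm above the foot.
- green_carton_top_right (a point): The same, on its -y side.
- orange_carton: Carton of the same size and axes with an orange band, standing at the other half of the frame, about 45 mm beside the green one (which is left and which right changes). Stays standing. Origin: centre of its underside.
- desk_mat: Fixed blue mat, 320 mm (x, away from the robot) x 340 (y) x 3 thick, turned up to 0.25 rad. Origin: centre of its underside, on the desk. White printed frame: near line at x = -71 mm, far line at x = +111, side lines at y = -128.5 and +128.5, centre line at y = 0 parting it into two halves 182 mm deep and 128.5 wide; lines 4 mm wide.
- doc_camera: Fixed camera left of the mat: white base 160 (x) x 110 (y) x 30 mm high, origin at the centre of its underside. Black gooseneck, 18 mm thick, from the base's rear (x = 55 mm) up to 380 mm and over to the right, to a white head at about x = 118, y = -150, 320 to 390 mm above the desk, over the far part of the frame: keep clear.
- shutter (a joint): Travel of the red shutter button: 0 up, 0.006 m fully down (it takes about 4 N and springs back). It counts as pressed beyond 0.0045 m.
- shutter_top (a point): Centre of the top face of the red round shutter button (26 mm across, in a black collar), on the base's top, 45 mm nearer (-x) than the base's origin; 52 mm above the desk. Pressed straight down.
- glass_bottle: Loose glass bottle with steel lid, 66 mm across, 176 mm tall with its loop, right of the mat. Origin: centre of its underside.
- stamp: Loose black and grey self-inking stamp, 40 x 62 x 72 mm tall, left of the document camera. Origin: centre of its underside.
- glue_stick: Loose yellow glue stick with white cap lying along its y, 96 mm long, 29 mm thick, on the mat between the frame's far line and the mat's far edge. Origin: under its middle.
- pen_cup: Loose black pen cup, 76 mm across, 95 mm tall (pens to 153 mm), right of the mat near its far end. Origin: centre of its underside.
- tissue_pack: Loose blue tissue pack, 105 x 60 x 45 mm, left of the document camera. Origin: centre of its underside.
Mind the look-alikes: they are no part of the job. Leave any turquoise look-alike of the orange_carton alone.

How it is judged (in metres and radians):
On the way, in this order (a step that is already met when the one before it is completed fails the run):
1. the green carton lies at rest, label up, inside its half of the frame (((y of orange_carton in the frame of desk_mat below 0 m and x of green_carton_foot_left in the frame of desk_mat between -0.074 and 0.114 m and y of green_carton_foot_left in the frame of desk_mat between -0.003 and 0.1315 m and x of green_carton_foot_right in the frame of desk_mat between -0.074 and 0.114 m and y of green_carton_foot_right in the frame of desk_mat between -0.003 and 0.1315 m and x of green_carton_top_left in the frame of desk_mat between -0.074 and 0.114 m and y of green_carton_top_left in the frame of desk_mat between -0.003 and 0.1315 m and x of green_carton_top_right in the frame of desk_mat between -0.074 and 0.114 m and y of green_carton_top_right in the frame of desk_mat between -0.003 and 0.1315 m) or (y of orange_carton in the frame of desk_mat above 0 m and x of green_carton_foot_left in the frame of desk_mat between -0.074 and 0.114 m and y of green_carton_foot_left in the frame of desk_mat between -0.1315 and 0.003 m and x of green_carton_foot_right in the frame of desk_mat between -0.074 and 0.114 m and y of green_carton_foot_right in the frame of desk_mat between -0.1315 and 0.003 m and x of green_carton_top_left in the frame of desk_mat between -0.074 and 0.114 m and y of green_carton_top_left in the frame of desk_mat between -0.1315 and 0.003 m and x of green_carton_top_right in the frame of desk_mat between -0.074 and 0.114 m and y of green_carton_top_right in the frame of desk_mat between -0.1315 and 0.003 m)) and angle between green_carton's own x axis and vertical above 3.05 rad and linear speed of green_carton below 0.02 m/s and angular speed of green_carton below 0.2 rad/s), for 0.2 s.
2. the shutter button is pressed right down (value of joint shutter above 0.0045 m), for 0.02 s.
At the end, for the whole second after the job is handed in: Green carton at rest, label up within 5 degrees, its four lower corners inside its half of the frame (at most 3 mm past the middle of a line); shutter pressed beyond 4.5 mm after that and back up under 1.5 mm; orange carton upright within 12 mm of its start (all of step 1 and value of joint shutter below 0.0015 m and angle between orange_carton's own z axis and vertical below 0.1 rad and distance of orange_carton from where it was at the start of the episode below 0.012 m); the robot touches nothing.
It fails at once if the green carton is lifted, or tipped over another edge (a corner of its foot edge rises 20 mm or more) (height (world z) of any of green_carton_foot_left, green_carton_foot_right above 0.023 m).
It fails at once if the green carton is taken between the fingers (x of the grasp point in the frame of green_carton between -0.022 and 0.022 m and y of the grasp point in the frame of green_carton between -0.039 and 0.039 m and z of the grasp point in the frame of green_carton between 0 and 0.14 m).
It fails at once if the shutter is pressed while the green carton is not lying down (value of joint shutter above 0.003 m and angle between green_carton's own x axis and vertical below 3 rad).
It fails at once if the orange carton is knocked or moved (angle between orange_carton's own z axis and vertical above 0.2 rad or distance of orange_carton from where it was at the start of the episode above 0.012 m).
It fails at once if another thing on the desk is moved 15 mm or tipped (distance of any of glass_bottle, stamp, glue_stick, pen_cup, tissue_pack from where it was at the start of the episode above 0.015 m or angle between any of glass_bottle, stamp, glue_stick, pen_cup, tissue_pack's own z axis and vertical above 0.3 rad).
It also fails if it takes over 42 s, if anything falls off the work surface, if the arm or the gripper's body presses on something with over 40 N, if the wrist force passes 120 N, or if a joint passes its speed limit or range.

## Working session

There is one attempt and no reset: what is moved stays moved. The work goes in short steps, Python scripts to look and compute and a shell command to move; the robot and the scene stay as the last step left them, time stands still between calls to the robot, and variables do not carry over. Pictures are saved under pics/ and viewed, about 8 in all and at most 12, crops included, and the job is handed in when it is done.

```bash
mkdir -p pics; cat > h.py <<'E'
import numpy as np, cv2
from scipy.spatial.transform import Rotation as R
from workcell import r
def K(c):
    p=r.camera_params(c); f=192/np.tan(np.radians(p['vfov']/2)); return p,f
def proj(c,P):
    p,f=K(c); T=np.linalg.inv(np.array(p['cam_to_world'])); q=(np.atleast_2d(P)@T[:3,:3].T)+T[:3,3]
    s=np.c_[q[:,0]/-q[:,2],q[:,1]/q[:,2]]; s=s*(1+p['k1']*(s**2).sum(1,keepdims=True))
    return s*f+[p['cx'],p['cy']]
def back(c,uv,z):
    p,f=K(c); d=(np.array(uv,float)-[p['cx'],p['cy']])/f; s=d.copy()
    for _ in range(30): s=d/(1+p['k1']*(s@s))
    T=np.array(p['cam_to_world']); v=T[:3,:3]@[s[0],-s[1],-1]; o=T[:3,3]
    return o+v*(z-o[2])/v[2]
def snap(c,n):
    im=r.capture(c); cv2.imwrite(f'pics/{n}.png',im[:,:,::-1]); return im
E
python3 - <<'E'
from h import *
snap('scene','s0');snap('top','t0')
a=cv2.imread('pics/s0.png');b=cv2.imread('pics/t0.png')
for n in ['green_carton','orange_carton','desk_mat','doc_camera','shutter_top','glass_bottle','stamp','glue_stick','pen_cup','tissue_pack','green_carton_top_left','green_carton_top_right','green_carton_foot_left','green_carton_foot_right']:
    for c in ('scene','top'):
        print(n,c,[(np.round(d['position']).tolist(),round(d['confidence'],2)) for d in r.recognise(c,n)][:3])
for c in('scene','top'):
    p,f=K(c);print(c,f,p['k1'],p['cx'],p['cy'],np.round(p['cam_to_world'],3).tolist())
print(r.state())
E
```

```text
green_carton scene [([244.0, 192.0], 0.6)]
green_carton top [([274.0, 198.0], 0.98), ([394.0, 189.0], 0.23)]
orange_carton scene [([194.0, 198.0], 0.73), ([166.0, 153.0], 0.67)]
orange_carton top [([288.0, 284.0], 0.9), ([328.0, 195.0], 0.83), ([373.0, 265.0], 0.83)]
desk_mat scene [([218.0, 256.0], 0.81)]
desk_mat top [([280.0, 123.0], 0.51)]
doc_camera scene [([312.0, 203.0], 0.59)]
doc_camera top [([211.0, 150.0], 0.65), ([274.0, 200.0], 0.18)]
shutter_top scene []
shutter_top top [([275.0, 199.0], 0.21)]
glass_bottle scene [([128.0, 198.0], 0.72)]
glass_bottle top [([394.0, 190.0], 0.74)]
stamp scene [([353.0, 194.0], 0.6)]
stamp top [([164.0, 208.0], 0.91), ([275.0, 197.0], 0.26)]
glue_stick scene [([244.0, 279.0], 0.76)]
glue_stick top [([281.0, 124.0], 0.71)]
pen_cup scene []
pen_cup top [([390.0, 141.0], 0.91), ([277.0, 200.0], 0.67)]
tissue_pack scene [([367.0, 222.0], 0.85)]
tissue_pack top [([152.0, 172.0], 0.77)]
green_carton_top_left scene [([251.0, 192.0], 0.73)]
green_carton_top_left top [([276.0, 196.0], 0.74)]
green_carton_top_right scene [([248.0, 194.0], 0.64)]
gre
[... 718 characters left out ...]
0.0, 1.0]]
{'time': 1.5, 'joint_positions': array([-67.03197419,  18.39148609,  -4.01669111,  83.10776305,
         1.2944162 ,  78.53874054,  -3.26057767]), 'joint_vel': array([-0.12259743,  0.00765204,  0.06020381,  0.1020353 , -0.0688649 ,
       -0.06228851, -0.03154261]), 'effort': array([-2.08381439e-04, -4.91095018e+01, -4.03305190e-01, -3.12764776e+01,
       -6.36572507e-02,  3.37379356e-02,  1.99813542e-05]), 'tcp_pos': array([0.24520677, 0.60200898, 0.23058971]), 'tcp_rot': array([-9.00018668e+01, -7.10996898e-03,  6.78406425e+01]), 'wrist_force': array([ 0.26468917,  0.48131372, -0.98661711]), 'torque': array([ 0.00147253, -0.02009676, -0.00777007]), 'width': 0.08712729240818337}
```

View pics/s0.png

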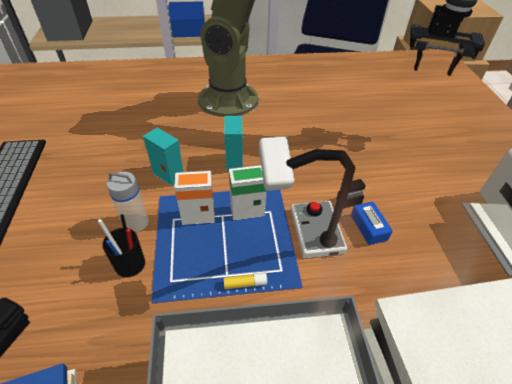

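View pics/t0.png

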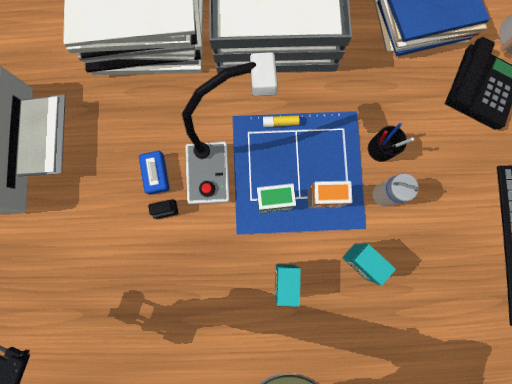

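The scene picture shows the green carton at (247,192), the orange one at (195,198), two teal look-alikes at (164,155) and (233,142), and the red button at (314,208). In the top view they are green (276,198), orange (331,193), teal (288,285) and (370,264), button (207,188). The only thing that could pass for the target by shape is a teal or orange carton. The green-topped one at top (276,198), on the mat's left half, is my choice. I'll measure next and check it in a rectified crop.

```bash
cat > m.py <<'E'
from h import *
def rect(im,c,z,x0=.25,x1=.85,y0=-.25,y1=.35,s=1000):
    # image: rows = x descending, cols = y descending
    xs=np.arange(x1,x0,-1/s);ys=np.arange(y1,y0,-1/s);X,Y=np.meshgrid(xs,ys,indexing='ij')
    uv=proj(c,np.c_[X.ravel(),Y.ravel(),np.full(X.size,z)]).astype(np.float32).reshape(X.shape+(2,))
    return cv2.remap(im,uv[...,0],uv[...,1],cv2.INTER_LINEAR)
def blobs(im,c,z,lo,hi,amin=150):
    q=rect(im,c,z);m=cv2.inRange(cv2.cvtColor(q,cv2.COLOR_BGR2HSV),lo,hi)
    out=[]
    for k in cv2.findContours(m,cv2.RETR_EXTERNAL,cv2.CHAIN_APPROX_NONE)[0]:
        if cv2.contourArea(k)>amin:
            (u,v),(w,h),a=cv2.minAreaRect(k); out.append((round(.85-v/1000,4),round(.35-u/1000,4),round(w),round(h),round(a,1)))
    return out
E
cat > m1.py <<'E'
from m import *
for c,f in (('top','t0'),('scene','s0')):
    im=cv2.imread(f'pics/{f}.png')
    print(c,'green',blobs(im,c,.143,(45,120,60),(80,255,255)))
    print('orange',blobs(im,c,.143,(5,150,120),(20,255,255)))
    print('teal',blobs(im,c,.14,(83,140,60),(97,255,255),600))
    print('red',blobs(im,c,.052,(0,180,90),(4,255,255)),blobs(im,c,.052,(174,150,90),(180,255,255)))
    print('mat',blobs(im,c,.003,(104,150,50),(120,255,255),8000))
a=rect(cv2.imread('pics/t0.png'),'top',.003);b=rect(cv2.imread('pics/s0.png'),'scene',.003)
for q in(a,b):
    for i in range(0,600,100): cv2.putText(q,f'{.85-i/1000:.2f}',(0,i+8),0,.35,(0,0,255));cv2.putText(q,f'{.35-i/1000:.2f}',(i,8),0,.35,(0,0,255))
cv2.imwrite('pics/rect.png',np.hstack([a[50:550,100:500],b[50:550,100:500]]))
E
python3 m1.py
```

```text
top green [(0.5561, 0.0216, 33, 68, 85.2)]
orange [(0.2597, 0.2625, 46, 18, 3.8), (0.2677, 0.1238, 23, 37, 77.5), (0.2696, -0.2334, 36, 21, 53.7), (0.2721, 0.0078, 28, 27, 70.0), (0.2792, 0.2164, 38, 24, 4.1), (0.2788, 0.2995, 40, 21, 13.2), (0.2834, -0.1004, 27, 37, 8.9), (0.2874, 0.1595, 34, 52, 76.9), (0.3198, 0.0596, 41, 46, 16.7), (0.331, 0.1012, 31, 47, 62.6), (0.3562, 0.1267, 22, 34, 15.3), (0.4051, -0.0596, 41, 14, 9.5), (0.3974, 0.2366, 33, 36, 84.1), (0.5615, -0.1095, 33, 67, 90.0), (0.6359, 0.2634, 37, 18, 80.8), (0.6562, 0.2436, 47, 22, 85.8), (0.7332, -0.2065, 49, 21, 68.2), (0.7397, 0.277, 29, 56, 33.7), (0.762, -0.112, 34, 14, 0.0), (0.7757, 0.3024, 15, 55, 85.5), (0.7752, -0.1294, 63, 17, 20.2), (0.7857, 0.0731, 21, 49, 78.1), (0.7923, -0.0286, 20, 50, 81.7), (0.8032, 0.1468, 25, 28, 37.6), (0.8184, 0.2183, 20, 35, 54.2), (0.8375, -0.1019, 34, 27, 12.3), (0.8391, -0.0267, 30, 27, 18.4)]
teal [(0.3545, 0.0027, 54, 90, 3.5), (0.3977, -0.1853, 108, 62, 42.7)]
red [(0.592, 0.193, 26, 24, 90.0)] []
mat [(0.6364, -0.0456, 317, 337, 89.4)]
scene green [(0.5557, 0.021, 31, 67, 85.4), (0.6074, 0.0174, 24, 76, 86.4)]
orange [(0.451, -0.233, 124, 32, 90.0), (0.5165, -0.059, 11, 50, 90.0), (0.3905, -0.139, 279, 220, 90.0), (0.561, -0.111, 32, 66, 90.0), (0.5675, -0.046, 73, 38, 90.0), (0.6074, 0.1684, 114, 221, 30.5), (0.6968, -0.1576, 178, 310, 1.1), (0.7883, 0.1179, 123, 44, 89.0), (0.5505, 0.183, 599, 334, 90.0)]
teal [(0.4228, -0.0044, 47, 226, 2.9), (0.4611, -0.1814, 228, 82, 75.4)]
red [(0.597, 0.191, 30, 26, 90.0)] []
mat [(0.6559, 0.0181, 169, 118, 89.3), (0.6576, -0.1104, 170, 118, 89.4), (0.64, 0.06, 308, 124, 90.0), (0.6384, -0.1119, 315, 206, 89.2)]
```

View pics/rect.png

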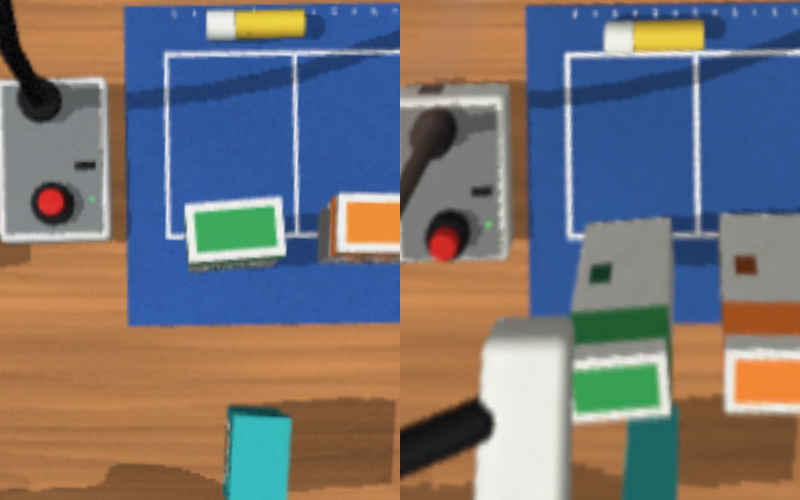

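Here is what the rectified view (1 mm/px) gives:

| Item | Measurement |
|---|---|
| Mat | Centred near (0.636, -0.046), yaw about 0 |
| Green carton | Top centre (0.556, 0.021), yaw about +4.7° |
| Teal carton | (0.355, 0.003), clear of the approach at x = 0.50 |
| Button | About (0.594, 0.192) |

The carton should land with its top-left corner at y ≈ 0.077, and the side line is at 0.083, so it fits. I'll move now, closing the fingers and turning the jaws across the push direction.

```bash
cat > go.py <<'E'
import sys
from h import *
t=np.array([float(v) for v in sys.argv[1:4]]);s=r.state();M=R.from_euler('xyz',s['tcp_rot'],degrees=True)
print('t',s['time'],'pos',s['tcp_pos'].round(4),'rot',s['tcp_rot'].round(2),'F',s['wrist_force'].round(1),'w',round(s['width'],3))
print('units',(M.inv().apply(t-s['tcp_pos'])/.04).round(2))
if len(sys.argv)>4: print('turn',(s['tcp_rot'][2]-float(sys.argv[4]))/6)
E
python3 -m inch '[-0.9,0,-0.1,-0.9,0, -0.9,0,-0.1,-0.9,0, -0.9,0,-0.1,-0.9,0, -0.9,0,-0.2,-0.9,0, -0.9,0,-0.2,-0.9,0]'
python3 go.py 0.495 0.017 0.2 94.5
```

```text
time: 2.0
tcp_pos: [0.2353, 0.4213, 0.2278]
tcp_rot: [-89.9, -0.0, 96.3]
wrist_force: [0.7, -0.9, 0.7]
width: 0.055
t 2.0 pos [0.2353 0.4213 0.2278] rot [-89.88  -0.    96.28] F [ 0.7 -0.9  0.7] w 0.055
units [-10.76   0.68  -5.35]
turn 0.29671035412568614
```

```bash
python3 -m inch '[-0.7,0,-0.8,0.3,0, -0.7,0,-0.8,0,0, -0.7,0,-0.8,0,0, -0.7,0,-0.8,0,0, -0.8,0,-0.8,0,0]'
python3 go.py 0.495 0.017 0.2 94.5
```

```text
time: 2.5
tcp_pos: [0.4085, 0.2874, 0.2297]
tcp_rot: [-90.0, -0.3, 95.1]
wrist_force: [1.3, 1.6, -0.2]
width: 0.0151
t 2.5 pos [0.4085 0.2874 0.2297] rot [-90.05  -0.29  95.07] F [ 1.3  1.6 -0.2] w 0.015
units [-6.93  0.71 -1.55]
turn 0.09564617181727897
```

```bash
python3 -m inch '[-0.95,0,-0.25,0,0, -0.95,0,-0.2,0,0, -0.95,0,-0.2,0,0, -0.95,0,-0.2,0,0, -0.95,0,-0.2,0.1,0]'
python3 -m inch '[-0.95,0,-0.25,0,0, -0.9,0,-0.2,0,0, -0.3,0,-0.05,0,0, 0,0,0,0,0]'
python3 go.py 0.497 0.017 0.133 94.5
```

```text
time: 3.0
tcp_pos: [0.472, 0.0938, 0.2298]
tcp_rot: [-90.3, -0.4, 94.3]
wrist_force: [0.2, 0.5, -0.7]
width: 0.0
time: 3.4
tcp_pos: [0.5001, -0.0012, 0.2308]
tcp_rot: [-90.5, -0.3, 93.7]
wrist_force: [-0.1, 0.5, 0.7]
width: 0.0004
t 3.4 pos [ 0.5001 -0.0012  0.2308] rot [-90.51  -0.31  93.7 ] F [-0.1  0.5  0.7] w 0.0
units [0.45 2.45 0.07]
turn -0.13331243519095892
```

```bash
python3 -m inch '[0.25,0.5,0.05,-0.1,0, 0.2,0.5,0,0,0, 0,0.5,0,0,0, 0,0.5,0,0,0, 0,0.4,0,0,0]'
python3 go.py 0.497 0.017 0.133 94.5
python3 - <<'E'
from h import *
snap('top','t1');a=cv2.imread('pics/t1.png')[150:310,200:400]
cv2.imwrite('pics/t1c.png',cv2.resize(a,None,fx=3,fy=3,interpolation=cv2.INTER_CUBIC))
E
```

```text
time: 3.9
tcp_pos: [0.4995, 0.0237, 0.1353]
tcp_rot: [-91.0, -0.6, 94.6]
wrist_force: [-0.2, 0.9, 0.4]
width: 0.0005
t 3.9 pos [0.4995 0.0237 0.1353] rot [-90.95  -0.56  94.58] F [-0.2  0.9  0.4] w 0.0
units [-0.16  0.05  0.08]
turn 0.013586778037949424
```

View pics/t1c.png

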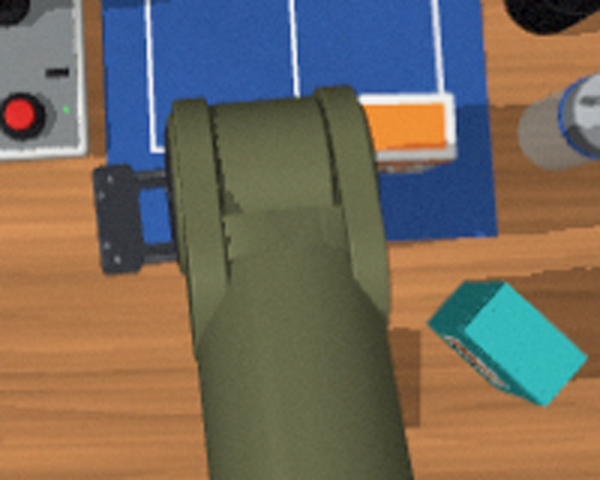

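The arm hides the green carton in this crop. Orange stands untouched at (415,125) and the button shows at (22,115). Measured TCP is 3–7 mm left of the push line, which is fine, so I'll push along tool -z.

```bash
python3 -m inch '[-0.1,0.05,-0.25,0,0, 0,0,-0.2,0,0, 0,0,-0.2,0,0, 0,0,-0.2,0,0]'
python3 -m inch '[0,0,-0.2,0,0, 0,0,-0.2,0,0, 0,0,-0.2,0,0]'
python3 go.py 0.575 0.024 0.133 94.5
python3 - <<'E'
from h import *
snap('scene','s1');a=cv2.imread('pics/s1.png')[110:310,130:390]
cv2.imwrite('pics/s1c.png',cv2.resize(a,None,fx=3,fy=3,interpolation=cv2.INTER_CUBIC))
E
```

```text
time: 4.35
tcp_pos: [0.5346, 0.0253, 0.1327]
tcp_rot: [-90.8, -0.6, 94.8]
wrist_force: [-0.8, 0.3, 0.6]
width: 0.0004
time: 4.65
tcp_pos: [0.5624, 0.0277, 0.1346]
tcp_rot: [-91.0, -0.6, 94.8]
wrist_force: [0.1, -0.3, -0.9]
width: 0.0005
t 4.65 pos [0.5624 0.0277 0.1346] rot [-90.95  -0.61  94.83] F [ 0.1 -0.3 -0.9] w 0.0
units [-0.12  0.04 -0.31]
turn 0.054375816379208665
```

View pics/s1c.png

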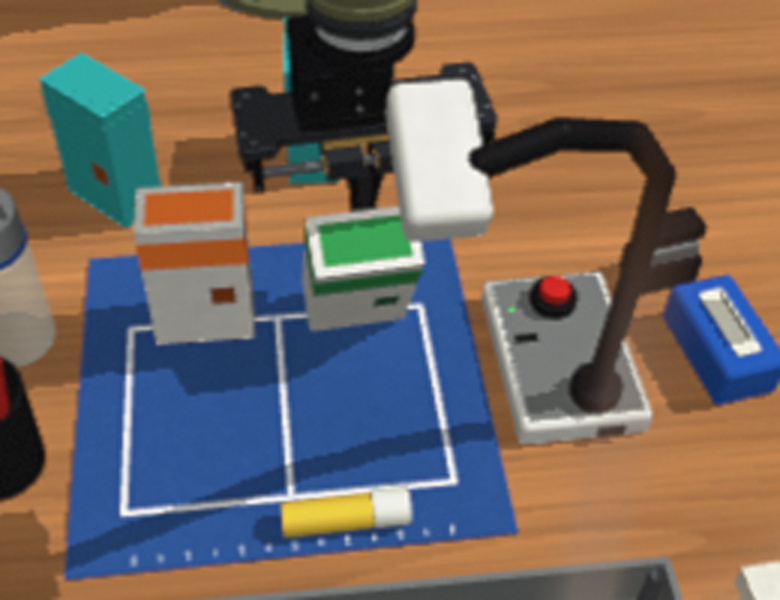

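The carton at crop (365,265) is tilted about its foot edge at the near line (row ~325) and hasn't slid. Orange at (195,260) is upright. I'll push a bit further.

```bash
python3 -m inch '[0,0,-0.2,0,0, 0,0,-0.2,0,0, 0,0,0,0,0, 0,0,0,0,0, 0,0,0,0,0]'
python3 -m inch '[0,-0.6,0.4,0,0, 0,-0.8,0.4,0,0, 0,-0.6,0.4,0,0, 0,0,0,0,0]'
cat > chk.py <<'E'
import sys
from h import *
n=sys.argv[1]
a=snap('top',n+'t')[:,:,::-1];b=snap('scene',n+'s')[:,:,::-1]
f=lambda q:cv2.resize(q,None,fx=2.5,fy=2.5,interpolation=cv2.INTER_CUBIC)
cv2.imwrite(f'pics/{n}.png',np.hstack([f(a[70:270,140:300]),f(b[150:350,200:360])]))
E
python3 chk.py c1; python3 go.py 0.592 0.193 0.2 94.5
```

```text
time: 5.2
tcp_pos: [0.5812, 0.0292, 0.1346]
tcp_rot: [-91.0, -0.6, 94.8]
wrist_force: [-0.6, 0.1, -0.3]
width: 0.0005
time: 5.6
tcp_pos: [0.5286, 0.0238, 0.2147]
tcp_rot: [-90.7, -0.5, 94.8]
wrist_force: [0.5, -0.5, 0.3]
width: 0.0008
t 5.7 pos [0.5285 0.0242 0.2119] rot [-90.55  -0.47  94.83] F [-0.4 -0.8 -0.3] w 0.001
units [ 4.07  0.35 -1.93]
turn 0.054489694848570025
```

View pics/c1.png

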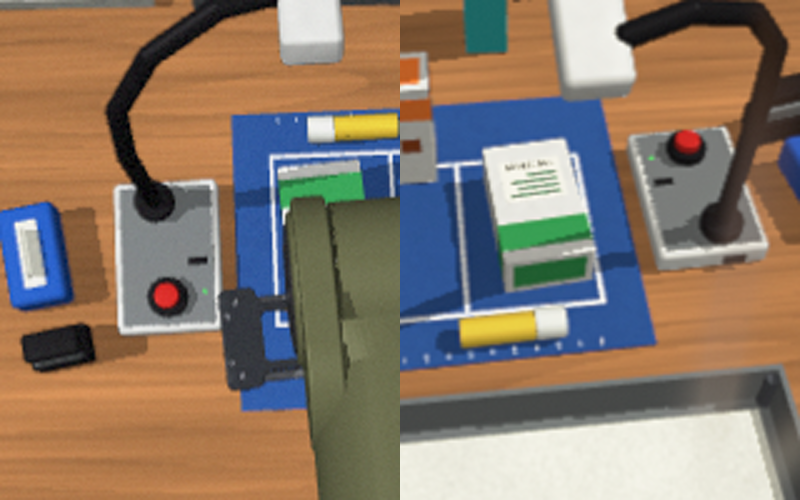

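The carton lies label up, with its top end at scene crop (545,270), inside the left half of the frame. Orange stands and the glue stick is untouched. Next I'll move towards the button and measure the carton once it's uncovered.

```bash
python3 -m inch '[0.9,0,-0.2,0,0, 0.9,0,-0.4,0,0, 0.9,0,-0.4,0,0, 0.9,0,-0.4,0,0, 0.4,0.2,-0.4,0,0]'
python3 -m inch '[0,0,0,0,0]'
python3 go.py 0.593 0.192 0.1 94.5
cat > m2.py <<'E'
from m import *
import sys
a=snap('top',sys.argv[1])[:,:,::-1].copy();b=snap('scene',sys.argv[1]+'s')[:,:,::-1].copy()
q=rect(a,'top',.053);w=rect(b,'scene',.053)
for v in(q,w):
  for X,Y in [(.5654,.0829),(.7474,.0829),(.7474,-.0456),(.5654,-.0456)]:
    pass
print('mat',blobs(a,'top',.003,(104,150,50),(120,255,255),8000))
cv2.imwrite('pics/'+sys.argv[1]+'r.png',cv2.resize(np.hstack([q[80:320,100:420],w[80:320,100:420]]),None,fx=1.25,fy=1.25))
E
python3 m2.py c2
```

```text
time: 6.2
tcp_pos: [0.588, 0.1909, 0.1994]
tcp_rot: [-90.2, -0.4, 94.4]
wrist_force: [0.3, 0.6, 0.3]
width: 0.0006
time: 6.3
tcp_pos: [0.5876, 0.1943, 0.1955]
tcp_rot: [-90.0, -0.3, 94.6]
wrist_force: [-0.1, -0.5, -0.5]
width: 0.0005
t 6.3 pos [0.5876 0.1943 0.1955] rot [-89.97  -0.35  94.61] F [-0.1 -0.5 -0.5] w 0.0
units [-0.08  2.39 -0.13]
turn 0.017853780817018123
mat [(0.6364, -0.0457, 317, 337, 89.4)]
```

View pics/c2r.png

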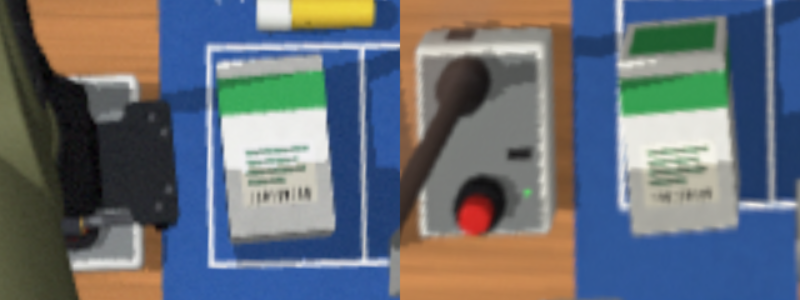

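In the left half of the view (c2r) the carton's upper corners are at (217,68) and (322,55), and its lower ones at (232,242) and (333,235). That puts it 6 mm or more inside the side line at column 210, with foot x ≈ 0.58. Step 1 holds. I'll descend over the button.

```bash
python3 -m inch '[-0.05,0.5,-0.1,0,0, 0,0.7,0,0,0, 0,0.7,0,0,0, 0,0.6,0,0,0, 0,0,0,0,0]'
python3 go.py 0.593 0.192 0.06 94.5
python3 - <<'E'
from h import *
snap('scene','p1');a=cv2.imread('pics/p1.png')[150:270,270:390]
cv2.imwrite('pics/p1c.png',cv2.resize(a,None,fx=4,fy=4,interpolation=cv2.INTER_CUBIC))
E
```

```text
time: 6.9
tcp_pos: [0.5916, 0.1806, 0.0945]
tcp_rot: [-90.0, -0.2, 93.8]
wrist_force: [-0.5, -0.2, -0.1]
width: 0.0006
t 6.9 pos [0.5916 0.1806 0.0945] rot [-90.03  -0.16  93.82] F [-0.5 -0.2 -0.1] w 0.001
units [ 0.28  0.86 -0.05]
turn -0.11290635244416336
```

View pics/p1c.png

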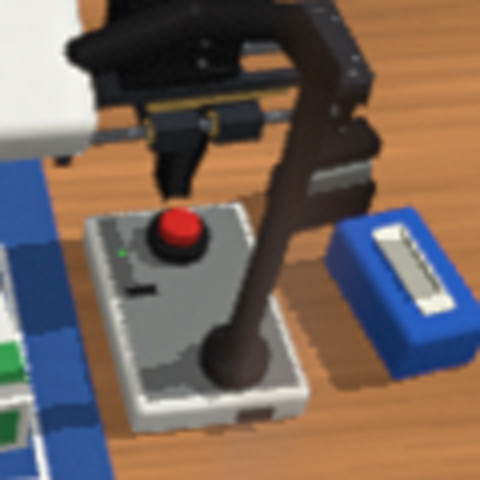

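The fingers (175,180 in the crop) hover above and a little to the near side of the button (180,228). The neck and tissue pack are clear. I'll correct y by about 11 mm and press.

```bash
python3 -m inch '[0.25,0.3,-0.05,0,0, 0.05,0.3,0,0,0, 0,0,0,0,0]'
python3 go.py 0.593 0.192 0.054 94.5
python3 -c "
from h import *
print(proj('scene',[[.593,.192,.052]])*1,proj('scene',[[.593,.192,.052]])-[270,150],'x4')"
```

```text
time: 7.25
tcp_pos: [0.5967, 0.1932, 0.0749]
tcp_rot: [-90.5, -0.3, 93.7]
wrist_force: [-0.2, 0.4, -0.0]
width: 0.0005
t 7.25 pos [0.5967 0.1932 0.0749] rot [-90.52  -0.31  93.68] F [-0.2  0.4 -0. ] w 0.0
units [-0.03  0.52  0.1 ]
turn -0.13640972460644699
[[314.85808478 204.8683796 ]] [[44.85808478 54.8683796 ]] x4
```

```bash
python3 -m inch '[0,0.2,0,0,0, 0,0.15,0,0,0]'
python3 -m inch '[0,0.15,0,0,0, 0,0.1,0,0,0]'
python3 -m inch '[0,0.1,0,0,0, 0,0.05,0,0,0]'; python3 go.py 0.594 0.192 0.054
```

```text
time: 7.45
tcp_pos: [0.598, 0.1942, 0.0618]
tcp_rot: [-90.7, -0.4, 93.7]
wrist_force: [-0.1, -0.5, 0.2]
width: 0.0003
time: 7.65
tcp_pos: [0.5986, 0.1944, 0.0538]
tcp_rot: [-90.7, -0.4, 93.7]
wrist_force: [-10.8, -2.6, 31.2]
width: 0.0005
time: 7.85
tcp_pos: [0.5984, 0.1943, 0.0544]
tcp_rot: [-90.6, -0.6, 93.7]
wrist_force: [-5.1, -2.3, 7.2]
width: 0.0001
t 7.85 pos [0.5984 0.1943 0.0544] rot [-90.57  -0.56  93.7 ] F [-5.1 -2.3  7.2] w 0.0
units [-0.05  0.01  0.11]
```

The force jumped to 31 N with the fingertips at z = 0.046, so the button is at its hard stop (0.052 − 0.006). I'll withdraw.

```bash
python3 -m inch '[0,-0.5,0,0,0, 0,-0.8,0,0,0, 0,-0.9,0,0,0, 0,-0.9,0,0,0, 0,-0.6,0,0,0]'
python3 -m inch '[0.8,0,0.6,0,0, 0.8,0,0.6,0,0, 0.8,0,0.6,0,0, 0.8,0,0.4,0,0, 0.8,0,0,0,0]'
python3 -m inch '[0,0,0,0,0, 0,0,0,0,0]'
python3 m2.py c3; python3 chk.py c4
python3 - <<'E'
from m import *
for c,f in(('top','c4t'),('scene','c4s')):
    im=cv2.imread(f'pics/{f}.png'); print(c,[b for b in blobs(im,c,.143,(5,150,120),(20,255,255)) if abs(b[0]-.561)<.02 and abs(b[1]+.11)<.02],blobs(im,c,.052,(0,180,90),(4,255,255)))
E
```

```text
time: 8.35
tcp_pos: [0.5947, 0.1915, 0.2029]
tcp_rot: [-90.2, -0.4, 93.6]
wrist_force: [-0.1, -0.5, -0.4]
width: 0.0003
time: 8.85
tcp_pos: [0.5007, 0.3437, 0.2094]
tcp_rot: [-90.9, -0.5, 92.8]
wrist_force: [0.9, -0.3, -0.2]
width: 0.0006
time: 9.05
tcp_pos: [0.498, 0.3496, 0.2087]
tcp_rot: [-90.8, -0.7, 93.3]
wrist_force: [-0.2, -0.7, 0.3]
width: 0.0004
mat [(0.6364, -0.0456, 317, 337, 89.4)]
top [(0.5615, -0.1095, 33, 67, 90.0)] [(0.5915, 0.193, 25, 24, 90.0)]
scene [(0.561, -0.1105, 32, 67, 90.0)] [(0.597, 0.191, 30, 26, 90.0)]
```

View pics/c4.png

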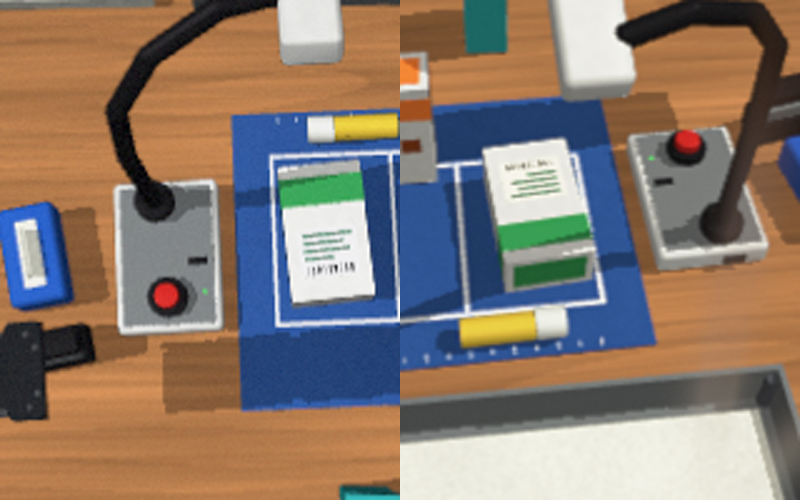

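View pics/c3r.png

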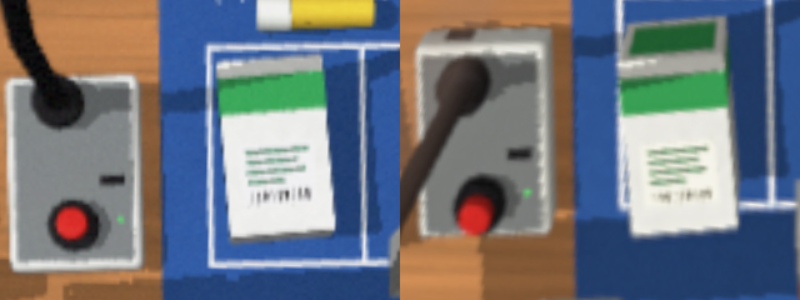

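The carton lies inside its half with margin on all sides, and the button is back up, with its red blob where it was at the start. Orange hasn't moved and the arm is clear at z = 0.21, so I'll hand in.

```bash
python3 -c "
from h import *
print(r.finish_job(), r.state()['time'])"
```

```text
the job is handed in; nothing more can be done
the job is handed in; nothing more can be done
```

I tipped the green carton over with closed fingertips pushing near its top. Then I pressed the shutter button, withdrew the arm clear of everything, and handed the job in at about 9 s of the 42 s allowed. No verdict is reported.

- **Carton:** it lies label up in the left half of the frame, with its closest lower corner about 6 mm inside the left side line.
- **Shutter:** the press ended on a hard stop at about 31 N, with the fingertips at z ≈ 0.046 m, which corresponds to the full 6 mm of travel. I couldn't read the joint directly. In both last pictures the button is back where it was at the start.
- **Other things:** the orange carton's measured position is unchanged to within 1 mm in both cameras. The glue stick, stamp and tissue pack look undisturbed. I did not re-check the bottle, pen cup or teal cartons after the press, but the arm did not go near the bottle or pen cup and passed well clear of the teal cartons.

The only disagreement was the button position, which the two cameras put about 5 mm apart in x. I pressed at x ≈ 0.598, 1 to 6 mm from those two readings.

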